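# Third hand: hold the bracket against the sprung fence

## Task

Be my third hand while I screw the angle bracket for the audio box to its shelf board: stand the L-shaped aluminium bracket on its foot on the plywood board, between the two pencil lines, with its tall flat back square against the sprung fence, and press it against the fence with a steady 10 newtons or so (about 10 mm of spring travel; never ram the fence to its end) for two seconds and on. Finish while still holding and pressing it there, and leave the other things on the desk where they are.

Things in the scene. Friction and masses are not known exactly. Their poses are not given: they have to be found in the camera images.
- bracket: L-shaped aluminium angle bracket, 0.15 to 0.3 kg, standing on its foot. Leg 8 mm thick, 90 long, 70 tall; foot 8 thick, 90 long, reaching 52 mm from the back, two dark holes. Origin: lower edge of the flat back, mid-length, underside level. x points out of the flat back (leg at x = -8..0 mm, foot towards -x), y along the length, z up. Grip the leg from above
- jig: fixed jig: plywood board 190 (x = -105..85 mm) x 250 (y) x 12 mm thick on the desk, a sprung fence across it (fence) and behind that a dark steel bar at x = 84..106 mm, 190 mm long, top 42 mm above the desk. Origin: underside of the board; x points from the open side to the fence, z up. Two dark pencil lines along x on the board, 100 mm apart, at y = -28 and +72 mm
- board_mark (a point): point on the board's top (12 mm above the desk), midway between the pencil lines, 48 mm in front of the fence's face at rest; axes as jig
- fence_mark (a point): point on the fence's front face (the face towards -x), midway between the two pencil lines, at the height of the board's top; moves with the fence. x points into the fence (the pressing direction), y along it, z up
- fence (a joint): travel of the sprung fence in m: 0 at rest, grows as it is pushed along the jig's +x, end stop at 0.024. Spring 1 N per mm, no preload (10 N at 0.010); it springs back. Fence plate: aluminium, 12 mm thick, 170 mm long, top 27 mm above the board (39 mm above the desk), so fingers holding the bracket higher up pass over it
- flat_plate: flat aluminium plate 60 x 90 x 8 mm lying on the desk, same metal as the bracket; not to be used; origin centre of underside
- mug: brown mug, 80 mm diameter, 92 mm high, handle to its +y; bystander; origin centre of underside
- mouse: grey computer mouse 105 x 60 x 26 mm; bystander; origin centre of underside
- screw_jar: closed jar, 56 mm diameter, 60 mm high; bystander; origin centre of underside
- screwdriver: screwdriver lying along its x; bystander
- tape: roll of paper tape lying flat, 90 mm diameter, 22 mm high; bystander; origin centre of underside
- hard_drive: black portable drive 80 x 115 x 16 mm lying flat; bystander; origin centre of underside
Not all that is in view belongs to the job. Several things look just like the bracket: the one meant starts farthest to the robot's left.

How it is judged:
By the outcome, as a careful person would: the job done as asked, in the order asked, and still so for the second after the job is handed in, while the arm keeps its last pose, push and grip.
It also fails if it takes over 53 s, if anything falls off the work surface, if the arm or the gripper's body presses on something with over 40 N, if the wrist force passes 120 N, or if a joint passes its speed limit or range.

## Robot

A 6-joint arm with a two-finger parallel gripper is mounted at the origin on the work surface. World frame = base frame: x ahead of the robot, y to its left, z up, the work surface at z = 0. Lengths are in m, angles in degrees, forces in N, time in s.
With the tool pointing down it reaches from about 0.325 to 0.9 m from the base axis. Payload 6.1 kg.
Tool frame: the origin (TCP) lies at the very end of the fingers, on their centre line; the grasp point (between the pads) lies 19 mm behind it (env.hold_point_z is the distance from the TCP to the grasp point, in m); z points along the fingers, y is the line along which they close (so a half turn about z gives the same grasp; the last joint's range is limited). The gripper opens to 87 mm and grips with 3 to 60 N. Pads are 19 mm wide; open, the fingers measure 117 mm over their backs; the gripper's body (75 mm by 190 mm) begins 51 mm behind the grasp point.
Start: joints at [56.316, 12.628, 87.462, -0, 79.91, -7.225], TCP at [0.278, 0.56, 0.223] pointing down, gripper open.
Joint ranges: [-170.65, 170.65], [-52.31, 119.04], [5.05, 147.46], [-71.25, 251.25], [11.57, 151.72], [-153.62, 153.62]. Speed limits (degrees/s): [147.25, 147.25, 172.46, 180, 180, 180].

## Interface

Orientations are given as [roll, pitch, yaw] about the fixed x, y, z axes, in that order (R = Rz(yaw) Ry(pitch) Rx(roll)).
In Python, from bench import env, kinematics, sensors, read_camera, get_calibration, spotter gives the robot as it stands. Calls block until the motion is done:
- env.move_ptp(position, orientation): joint-space move of the TCP to a pose.
- env.movel(position, rotation=None, max_speed=0.15): straight line of the TCP; rotation=None keeps the orientation; max_speed is the mean speed in m/s.
- env.goto_joints(angles): joint-space move.
- env.command_gripper(opening): finger opening in m; the grip force is fixed at half the most; returns when the fingers have stopped.
- env.sleep(seconds).
- kinematics.ik(position, orientation): joint angles nearest the present ones, or None.
- sensors.read_state(): the state.
- read_camera(name): name is "scene" or "top" or "wrist"; returns (picture, depth): 480x640x3 uint8, blue, green, red; 480x640 float32, m along the optical axis (not along the pixel's ray), 0 where there is no reading.
- get_calibration(name): a dict with "K" (3x3 intrinsics, pixels), "view" (4x4, takes a point from world to camera coordinates). Camera axes: x right, y down, z forward; pixel columns grow to the right and rows downward; lengths in m; the calibration is good to about 2 mm. A picture is of the moment at which its call begins: read the wrist's pose just before it. get_calibration takes no time and is no camera call; for the wrist camera it gives the pose at the moment of the call.
A pose or a line that the arm cannot do raises env.PlanningError and nothing moves.
- env.sign_off(): hands the job in; it is judged then, once.
Trained networks look in the newest picture that a camera, given by its name, has taken for a name from the list of things; names that differ only in an ending like _2 or _b are one class to them, and where a whole thing is asked for, a point or a joint stands for the part that bears it (a point fixed in the world has none). Each returns a list of dicts, best first, with "score" (0 to 1); they miss things now and then, are a little off and sometimes report something else, mostly with a low value. They report only what shows in the picture. A call takes as long as a camera call. They do not tell look-alikes from the thing itself.
- spotter.recognise(label, camera): "bbox" ([centre column, centre row, width, height] as shares, 0 to 1, of the picture: columns of its width, rows of its height, round what is visible of it).
- spotter.masks_of(label, camera): "region" (480x640 bool, what is visible of it) and "bbox" ([centre column, centre row, width, height] as shares, 0 to 1, of the picture: columns of its width, rows of its height, round what is visible of it).
- spotter.tip_of(label, camera): "location" ([column, row] as shares, 0 to 1, of the picture: columns of its width, rows of its height: a listed point, or the origin of a listed thing).
The state is a dict: "clock": time; "joint_pos": joint angles; "qd": joint speeds; "tau": joint torques, N m; "eef_pos": TCP position; "orientation": TCP orientation; "wrist_force": force on the tool from outside, world axes, zero at the start; "moment": the same for the moment, N m; "finger_gap": finger opening in m; "grasp_force": force on a finger pad.
Only numpy, scipy, OpenCV 4.12 (cv2) and the standard library are available. Lean on these libraries where they do the work, as an engineer would, in place of code of your own. Each camera call takes 0.05 s, during which the arm holds its last target. There are 200 camera calls.

## Working session

There is one attempt and no reset: what is moved stays moved. The work goes in short steps, each a Python script; the robot and the scene stay as the last script left them, time stands still between calls to the robot, and variables do not carry over. Pictures are saved under pics/ and viewed, at most 10 in all, crops included, and the job is handed in when it is done.

```bash
ls; mkdir -p pics
python3 - <<'E'
from bench import *
from bench import env,sensors,read_camera,get_calibration,spotter
import cv2,numpy as np
for c in ("scene","top"):
    p,d=read_camera(c); cv2.imwrite(f"pics/{c}0.png",p); np.savez(f"pics/{c}0.npz",p=p,d=d)
    k=get_calibration(c); V=k["view"]; print(c,np.round(-V[:3,:3].T@V[:3,3],3), np.round(V[2,:3],2))
    for l in ("bracket","jig","fence_mark","board_mark"):
        for r in spotter.recognise(l,c)[:5]: print(l,round(r["score"],2),np.round(np.array(r["bbox"])*[640,480,640,480]))
        if l!="jig":
            for r in spotter.tip_of(l,c)[:5]: print(l,"tip",round(r["score"],2),np.round(np.array(r["location"])*[640,480]))
print(sensors.read_state()["clock"],env.hold_point_z)
E
```

```text
pics
scene [1.679 0.43  1.246] [-0.65 -0.31 -0.69]
bracket 0.75 [207. 160.  26.  38.]
bracket 0.74 [242. 227.  33.  27.]
bracket 0.7 [180. 202.  33.  25.]
bracket 0.6 [193. 230.  36.  25.]
bracket tip 0.98 [241. 235.]
bracket tip 0.9 [182. 210.]
bracket tip 0.83 [201. 167.]
bracket tip 0.73 [194. 238.]
jig 0.74 [417. 285. 105.  73.]
fence_mark 0.56 [415. 293.  66.  26.]
fence_mark 0.51 [247. 173.  27.  36.]
fence_mark tip 0.79 [422. 298.]
board_mark 0.57 [415. 283. 103.  78.]
board_mark tip 0.63 [425. 279.]
board_mark tip 0.37 [297. 288.]
top [ 0.384 -0.113  1.857] [ 0.08  0.   -1.  ]
bracket 0.91 [471. 312.  31.  35.]
bracket 0.84 [384. 246.  34.  28.]
bracket 0.7 [456. 247.  33.  37.]
bracket 0.56 [425. 218.  32.  27.]
bracket tip 0.87 [479. 311.]
bracket tip 0.79 [380. 234.]
bracket tip 0.64 [452. 241.]
bracket tip 0.59 [422. 211.]
jig 0.64 [206. 249.  93.  80.]
jig 0.54 [251. 168.  60.   7.]
fence_mark 0.64 [204. 235.  61.  10.]
fence_mark tip 0.55 [197. 237.]
board_mark 0.59 [204. 251.  89.  83.]
board_mark tip 0.8 [199. 253.]
0.8 0.0187
```

View pics/top0.png

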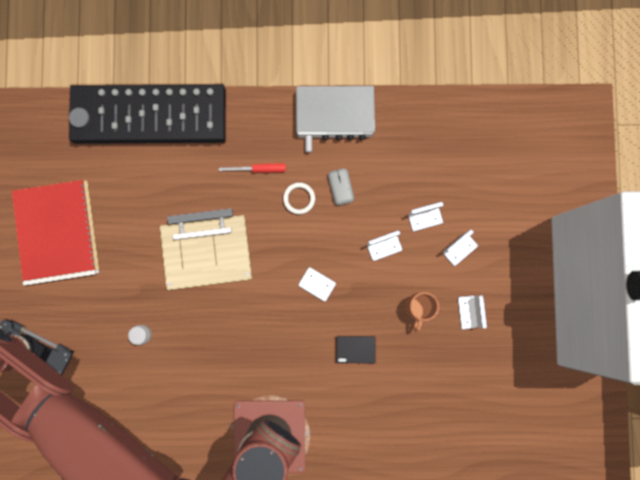

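View pics/scene0.png

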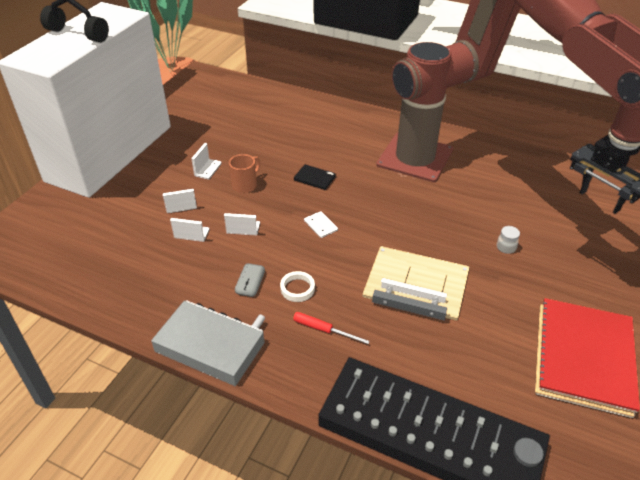

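```bash
cat > h.py <<'E'
from bench import env,kinematics,sensors,read_camera,get_calibration,spotter
import numpy as np,cv2
def cloud(c,d,V=None):
    """world point for every pixel (480x640x3)"""
    k=get_calibration(c); K=k["K"]; V=k["view"] if V is None else V
    v,u=np.mgrid[:480,:640]
    P=np.stack([(u-K[0,2])*d/K[0,0],(v-K[1,2])*d/K[1,1],d],-1)
    return (P-V[:3,3])@V[:3,:3]
def project(c,X,V=None):
    k=get_calibration(c); V=k["view"] if V is None else V
    p=(V[:3,:3]@np.asarray(X)+V[:3,3]); p=k["K"]@p; return p[:2]/p[2]
E
python3 - <<'E'
from h import *
z=np.load("pics/top0.npz"); C=cloud("top",z["d"])
for n,(u,v) in dict(A=(479,311),B=(380,234),Cc=(452,241),D=(422,211),fence=(197,237),mark=(199,253),desk=(320,300)).items():
    print(n,np.round(C[v,u],3))
for n,(u,v,w,h) in dict(A=(471,312,31,35),B=(384,246,34,28),C=(456,247,33,37),D=(425,218,32,27)).items():
    s=C[v-h//2-3:v+h//2+3,u-w//2-3:u+w//2+3].reshape(-1,3); t=s[s[:,2]>.05]
    print(n,len(t),np.round(np.median(t,0),3) if len(t) else "")
E
```

```text
A [ 0.358 -0.605  0.056]
B [ 0.589 -0.331 -0.009]
Cc [ 0.566 -0.546 -0.004]
D [ 0.649 -0.448  0.052]
fence [0.581 0.214 0.017]
mark [0.533 0.208 0.018]
desk [ 0.392 -0.149  0.002]
A 145 [ 0.358 -0.607  0.067]
B 108 [ 0.568 -0.328  0.07 ]
C 112 [ 0.558 -0.549  0.069]
D 115 [ 0.654 -0.454  0.067]
```

Top view: +x is up and +y is left. Four things look like the bracket: A (471,312), y −0.61; B (384,246), y −0.33; C (456,247), y −0.55; D (425,218), y −0.45. The flat plate (318,284) and the white fence (203,234) could also be mistaken for it. B has the largest y of the four, so it is farthest left. Its foot points toward the robot and its back toward +x. The jig is at (206,249) with its fence on the +x side, and the scene view agrees. Next I'll take wrist views of the jig and then B.

Run:
```python
from h import *
z=np.load("pics/top0.npz"); C=cloud("top",z["d"])
k=get_calibration("wrist"); V=k["view"]; s=sensors.read_state()
print(np.round(-V[:3,:3].T@V[:3,3]-s["eef_pos"],3),np.round(V[:3,:3],2),k["K"][0,0],s["orientation"])
# B leg top direction
m=C[220:272,360:410].reshape(-1,3); t=m[(m[:,2]>.055)]
c=t.mean(0); w,v=np.linalg.eigh(np.cov(t[:,:2].T)); print(c,v[:,1],np.degrees(np.arctan2(v[1,1],v[0,1])),np.ptp((t[:,:2]-c[:2])@v[:,1]))
for n,a in (("x",.45),("y",.5)): pass
for pos in ((.5,.22,.33),(.5,-.33,.33),(.55,.2,.1)):
    for yaw in (0,90,-90,180): print(pos,yaw,np.round(kinematics.ik(pos,[180,0,yaw]),0) if kinematics.ik(pos,[180,0,yaw]) is not None else None)
```

```text
[-0.074  0.036  0.163] [[ 0.45  0.9   0.  ]
 [ 0.85 -0.43  0.3 ]
 [ 0.27 -0.13 -0.95]] 363.90109108364845 [1.79997669e+02 2.20758167e-04 1.53539947e+02]
[ 0.54706222 -0.3060402   0.28233047] [-0.6287841   0.77757993] 128.9604725439718 0.33009651676739316
(0.5, 0.22, 0.33) 0 [ 15.  -1.  91.  -0.  90. 105.]
(0.5, 0.22, 0.33) 90 [15. -1. 91. -0. 90. 15.]
(0.5, 0.22, 0.33) -90 None
(0.5, 0.22, 0.33) 180 [ 15.  -1.  91.   0.  90. -75.]
(0.5, -0.33, 0.33) 0 [-41.   6.  83.  -0.  91.  49.]
(0.5, -0.33, 0.33) 90 [-41.   6.  83.   0.  91. -41.]
(0.5, -0.33, 0.33) -90 [-41.   6.  83.  -0.  91. 139.]
(0.5, -0.33, 0.33) 180 [ -41.    6.   83.    0.   91. -131.]
(0.55, 0.2, 0.1) 0 [ 12.  14. 100.  -0.  66. 102.]
(0.55, 0.2, 0.1) 90 [ 12.  14. 100.  -0.  66.  12.]
(0.55, 0.2, 0.1) -90 None
(0.55, 0.2, 0.1) 180 [ 12.  14. 100.   0.  66. -78.]
```

Run:
```python
from h import *
for n,pos in (("jig",(.53,.25,.22)),("brk",(.57,-.27,.22))):
    env.move_ptp(pos,[180,0,90])
    V=get_calibration("wrist")["view"]; p,d=read_camera("wrist")
    cv2.imwrite(f"pics/w_{n}.png",p)
    out=dict(p=p,d=d,V=V)
    for l in (("jig","fence_mark","board_mark") if n=="jig" else ("bracket",)):
        for r in spotter.tip_of(l,"wrist")[:3]: print(l,"tip",round(r["score"],2),np.round(np.array(r["location"])*[640,480]))
        if l!="board_mark":
          for i,r in enumerate(spotter.masks_of(l,"wrist")[:2]): out[f"{l}{i}"]=r["region"]; print(l,round(r["score"],2),np.round(np.array(r["bbox"])*[640,480,640,480]))
    np.savez(f"pics/w_{n}.npz",**out)
    print(sensors.read_state()["clock"],sensors.read_state()["wrist_force"])
```

```text
jig tip 0.77 [337. 257.]
jig 0.71 [333. 228. 225. 193.]
fence_mark tip 0.83 [370. 236.]
fence_mark 0.73 [380. 253.  25. 153.]
board_mark tip 0.65 [325. 240.]
2.5833 [ 0.09223942 -0.00814537  0.82506182]
bracket tip 0.86 [394. 356.]
bracket tip 0.77 [324. 257.]
bracket 0.97 [382. 361.  54.  68.]
bracket 0.83 [278. 405.  29.  23.]
4.625 [ 0.41505855 -0.41206122 -0.42764823]
```

View pics/w_jig.png

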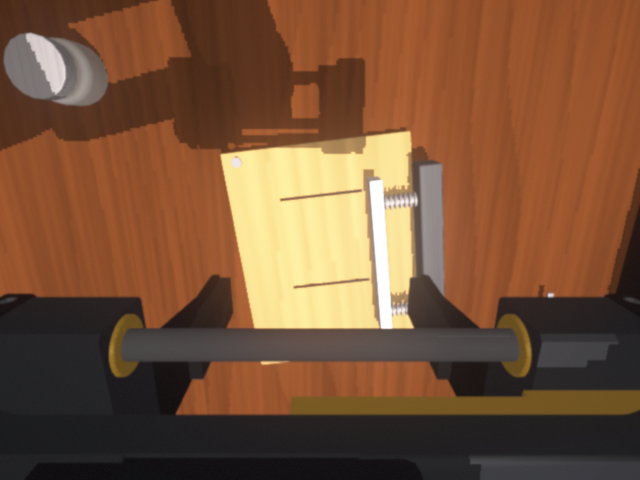

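View pics/w_brk.png

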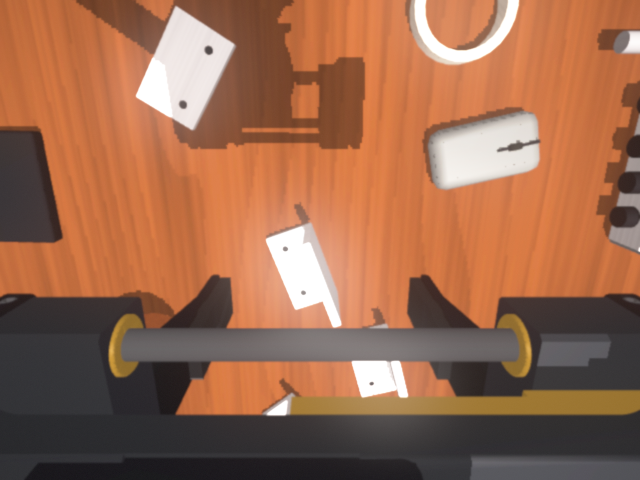

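The wrist jig view shows the pencil lines at (280,199)–(362,191) and (294,287)–(369,280), with the white fence running from (375,180) to (386,327). In the bracket view, B is at (305,270) with its foot to the left (−x) and its leg to the right. Bracket D is at (378,360), behind the gripper.

Run:
```python
from h import *
def rect(t,n):
    r=cv2.minAreaRect(t[:,:2].astype(np.float32)*1000); b=cv2.boxPoints(r)
    print(n,len(t),np.round(r[0],1),np.round(r[1],1),np.round(r[2],1),"z",np.round(np.median(t[:,2]),4)); print(np.round(b,1).tolist())
z=np.load("pics/w_brk.npz"); C=cloud("wrist",z["d"],z["V"])
m=np.zeros((480,640),bool); m[205:330,255:350]=1
for lo,hi,n in ((.062,.078,"legtop"),(.005,.012,"foot"),(-.004,.003,"desk")):
    k=m&(C[...,2]>lo)&(C[...,2]<hi); rect(C[k],n)
z=np.load("pics/w_jig.npz"); C=cloud("wrist",z["d"],z["V"]); p=z["p"].astype(int)
m=np.zeros((480,640),bool); m[120:325,200:450]=1
g=p.sum(2); h=C[...,2]
k=m&(h>.033)&(h<.0405)&(p[...,0]>150); rect(C[k],"fencetop")
k=m&(h>.008)&(h<.016); print("board z",np.median(h[k]))
for n,(a,b) in dict(L1=((283,199),(358,191)),L2=((297,287),(366,280))).items():
    pts=[]
    for u in range(a[0],b[0]):
        v=int(round(a[1]+(b[1]-a[1])*(u-a[0])/(b[0]-a[0]))); w=g[v-5:v+6,u]; vv=v-5+np.argmin(w)
        pts.append(C[vv,u])
    P=np.median(pts,0); X=np.array(pts); f=np.polyfit(X[:,0],X[:,1],1); print(n,P,f,np.degrees(np.arctan(f[0])),X[[0,-1],:2])
# board edges
k=((h>.008)&(h<.016)&m); rect(C[k],"board")
for n,px in dict(fm=(370,236),bm=(325,240)).items(): print(n,C[px[1],px[0]])
```

```text
legtop 850 [ 571.8 -335.5] [ 8.4 90.5] 19.8 z 0.0701
[[552.5, -294.29998779296875], [583.2000122070312, -379.5], [591.0, -376.6000061035156], [560.4000244140625, -291.5]]
foot 2425 [ 551.1 -343.4] [52.4 91.2] 19.9 z 0.0083
[[511.0, -309.5], [542.0, -395.20001220703125], [591.2000122070312, -377.3999938964844], [560.2000122070312, -291.70001220703125]]
desk 7718 [ 549.2 -348.7] [112.4 150.5] 0.1 z 0.0003
[[492.79998779296875, -273.6000061035156], [493.20001220703125, -424.0], [605.5999755859375, -423.79998779296875], [605.2999877929688, -273.29998779296875]]
fencetop 1910 [607.9 203.3] [ 46.  157.1] 6.9 z 0.0391
[[575.7000122070312, 278.6000061035156], [594.4000244140625, 122.5999984741211], [640.0999755859375, 128.10000610351562], [621.2999877929688, 284.0]]
board z 0.012366182582445265
L1 [0.52958116 0.25962481 0.01289249] [0.12015065 0.1960167 ] 6.851282057415869 [[0.49128047 0.25507779]
 [0.56759776 0.26365483]]
L2 [0.5420177  0.1607701  0.01300183] [0.04867329 0.13680791] 2.786575199014561 [[0.50413821 0.15626033]
 [0.57960963 0.16533427]]
board 29476 [542.2 206.2] [202.6 216.3] 6.6 z 0.0124
[[429.1000061035156, 301.8999938964844], [454.1000061035156, 87.0], [655.2999877929688, 110.5], [630.2999877929688, 325.29998779296875]]
fm [0.58322426 0.21477671 0.01148736]
bm [0.53506386 0.21022777 0.01167805]
```

```bash
cat >> h.py <<'E'
YAW=6.84; a=np.radians(YAW); UX=np.array([np.cos(a),np.sin(a)]); UY=np.array([-UX[1],UX[0]])
FENCE,MID=.6048,.1449          # fence face at rest, mid of the lines, along UX / UY
ROT=[180,0,90+YAW]
def pose(s,z,t=MID): return [*(s*UX+t*UY),z]   # TCP from jig-direction coordinates
def rep(n):
    s=sensors.read_state(); f=np.array(s["wrist_force"]); e=np.array(s["eef_pos"])
    print(n,"t%.2f"%s["clock"],"s,t,z",np.round([e[:2]@UX,e[:2]@UY,e[2]],4),"F",np.round([f[:2]@UX,f[:2]@UY,f[2]],2),"gap%.4f"%s["finger_gap"],"grip%.1f"%s["grasp_force"],"M",np.round(s["moment"],2))
    return f[:2]@UX,f[2]
E
python3 - <<'E'
from h import *
g=[.5718,-.3355]; R=[180,0,90+19.85]
env.move_ptp([*g,.11],R); rep("above")
env.movel([*g,.034]); rep("down")
env.command_gripper(.0); rep("grip")
env.movel([*g,.13]); rep("lift")
V=get_calibration("wrist")["view"]; p,d=read_camera("wrist"); cv2.imwrite("pics/held.png",p)
E
```

```text
above t5.20 s,t,z [ 0.5281 -0.4007  0.1102] F [-0.37  0.12  0.68] gap0.0870 grip0.0 M [-0.08 -0.    0.03]
down t5.86 s,t,z [ 0.5288 -0.4016  0.0356] F [-0.31  0.27 -0.25] gap0.0867 grip0.0 M [-0.06  0.03 -0.02]
grip t7.10 s,t,z [ 0.5278 -0.4012  0.034 ] F [ 0.93  0.08 -0.27] gap0.0076 grip30.0 M [-0.1   0.01 -0.04]
lift t7.89 s,t,z [ 0.5272 -0.4006  0.1288] F [-0.52  0.97 -2.79] gap0.0077 grip30.0 M [-0.05 -0.04 -0.02]
```

View pics/held.png

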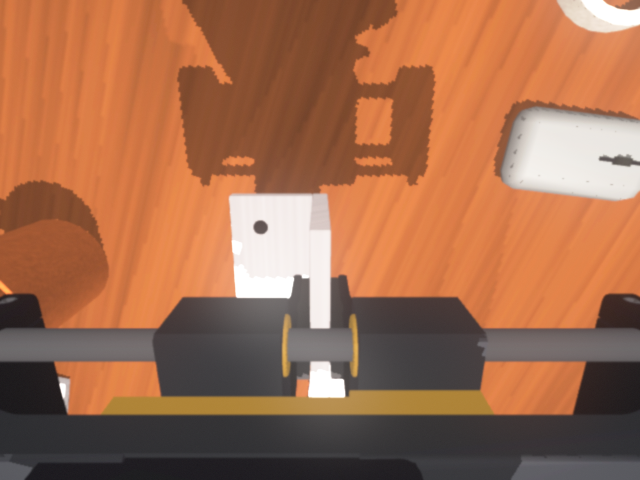

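The bracket is held square by its leg (leg at (320,200–390), foot at (270,240)), and the wrist force shows about 2.5 N of weight. I'll carry it to the board and lower it at board_mark.

Run:
```python
from h import *
s0=FENCE-.048-.004
env.move_ptp(pose(s0,.13),ROT); env.sleep(.3); rep("above")
env.movel(pose(s0,.052),max_speed=.1); env.sleep(.2); _,b=rep("near")
z=.052
while z>.043:
    z-=.001; env.movel(pose(s0,z),max_speed=.02); env.sleep(.1); f=rep("z%.3f"%z)[1]
    if f-b>2.5: break
p,d=read_camera("wrist"); cv2.imwrite("pics/placed.png",p)
```

```text
above t10.22 s,t,z [0.553  0.1444 0.13  ] F [-0.75 -1.07 -1.72] gap0.0077 grip30.0 M [-0.11  0.   -0.03]
near t11.35 s,t,z [0.5535 0.145  0.0529] F [-0.04  0.71 -1.61] gap0.0078 grip30.0 M [-0.11 -0.02 -0.04]
z0.051 t11.70 s,t,z [0.5528 0.1449 0.051 ] F [ 0.65 -0.06 -1.41] gap0.0078 grip30.0 M [-0.05 -0.07 -0.03]
z0.050 t12.05 s,t,z [0.5528 0.1449 0.05  ] F [ 0.38 -0.56 -2.72] gap0.0075 grip30.0 M [-0.12  0.07  0.01]
z0.049 t12.40 s,t,z [0.5528 0.1449 0.049 ] F [ 0.29 -0.52 -1.66] gap0.0077 grip30.0 M [-0.04 -0.    0.02]
z0.048 t12.75 s,t,z [0.5528 0.1449 0.048 ] F [-0.   -0.54 -1.2 ] gap0.0082 grip30.0 M [-0.11  0.03 -0.05]
z0.047 t13.10 s,t,z [0.5528 0.1449 0.047 ] F [-0.34 -0.16 -1.34] gap0.0081 grip30.0 M [-0.12  0.05  0.  ]
z0.046 t13.45 s,t,z [0.5527 0.1449 0.0459] F [-0.7  -0.58 -0.77] gap0.0075 grip30.0 M [-0.08  0.06 -0.07]
z0.045 t13.80 s,t,z [0.5529 0.1449 0.0459] F [-3.23 -0.06  6.7 ] gap0.0077 grip30.0 M [-0.26  0.64  0.01]
```

View pics/placed.png

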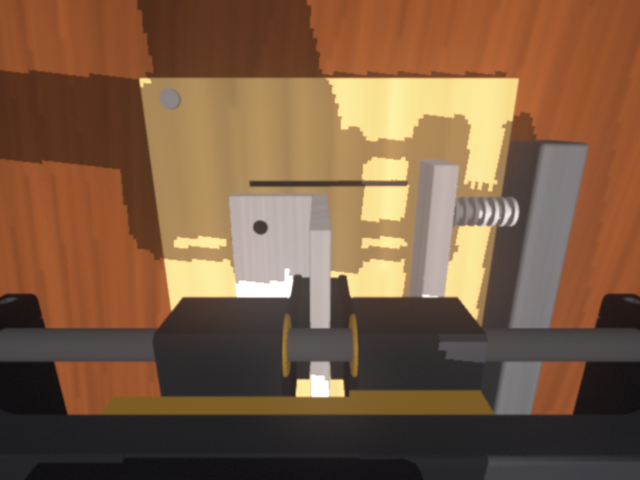

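Seated: the board contact shows at z ≈ 0.046, and the bracket lies inside the pencil line (line at v = 183, bracket end at v = 195) and parallel to the fence. I'll ease off the down-load, slide it to the fence and press in steps.

Run:
```python
from h import *
Z=.0457
env.movel(pose(.5528,Z),max_speed=.02); env.sleep(.2); rep("eased")
env.movel(pose(.592,Z),max_speed=.04); env.sleep(.2); rep("slid")
for s in (.598,.600,.602,.604,.606,.608):
    env.movel(pose(s,Z),max_speed=.02); env.sleep(.2); fx,fz=rep("s%.3f"%s)
    if fx<-14 or abs(fz)>15: break
```

```text
eased t14.30 s,t,z [0.553  0.145  0.0459] F [-1.29 -0.32  1.25] gap0.0079 grip30.0 M [-0.11  0.17  0.02]
slid t15.63 s,t,z [0.5906 0.145  0.0459] F [-6.72 -0.44  7.89] gap0.0077 grip30.0 M [-0.24  1.45 -0.  ]
s0.598 t16.28 s,t,z [0.5971 0.145  0.046 ] F [-5.38  0.33  6.81] gap0.0078 grip30.0 M [-0.18  1.05  0.04]
s0.600 t16.73 s,t,z [0.599 0.145 0.046] F [-5.51  0.29  7.61] gap0.0074 grip30.0 M [-0.19  1.22 -0.05]
s0.602 t17.18 s,t,z [0.6009 0.145  0.046 ] F [-5.16 -0.09  7.25] gap0.0076 grip30.0 M [-0.25  1.17  0.05]
s0.604 t17.63 s,t,z [0.6025 0.1451 0.0459] F [-6.87 -0.2   9.92] gap0.0078 grip30.0 M [-0.29  1.55 -0.06]
s0.606 t18.08 s,t,z [0.6038 0.145  0.0459] F [-9.43  0.22 10.19] gap0.0080 grip30.1 M [-0.33  2.01  0.01]
s0.608 t18.53 s,t,z [0.6052 0.1451 0.0459] F [-11.79  -0.64  12.93] gap0.0077 grip30.1 M [-0.45  2.46 -0.06]
```

Foot friction is taking part of the push, because the down-load rose to 13 N while sliding. I'll back off, re-seat the bracket lightly, and push again while trimming z to keep the down-load small.

Run:
```python
from h import *
env.movel(pose(.596,.0459),max_speed=.04)
env.movel(pose(.596,.0480),max_speed=.04); env.sleep(.2); rep("up")
z=.0461; env.movel(pose(.596,z),max_speed=.02); env.sleep(.2); rep("reseat")
s=.596
while s<.6165:
    s+=.002
    env.movel(pose(s,z),max_speed=.02); env.sleep(.15); fx,fz=rep("s%.3f z%.4f"%(s,z))
    e=np.array(sensors.read_state()["eef_pos"])[:2]@UX
    if e>.6100 or fx<-18: break
    if fz>3: z+=min(.0004,(fz-1)*1e-4)
    elif fz<-1: z-=.0002
p,d=read_camera("wrist"); cv2.imwrite("pics/press.png",p); np.savez("pics/press.npz",p=p,d=d,V=get_calibration("wrist")["view"])
C=cloud("wrist",d)
for v in (175,200,230,260):
    r=C[v,300:480]; r=r[r[:,2]>.03]; print(v,[(round(float(q[:2]@UX),4),round(float(q[2]),3)) for q in r[::8]])
```

```text
up t19.43 s,t,z [0.5958 0.1448 0.0476] F [ 0.24 -0.43 -2.42] gap0.0080 grip30.0 M [-0.07  0.06  0.03]
reseat t19.88 s,t,z [0.5959 0.1449 0.046 ] F [-0.14  0.82 -2.3 ] gap0.0078 grip30.0 M [-0.01  0.02  0.01]
s0.598 z0.0461 t20.28 s,t,z [0.598  0.1449 0.046 ] F [ 0.11  0.54 -2.32] gap0.0079 grip30.0 M [-0.13  0.06 -0.  ]
s0.600 z0.0459 t20.68 s,t,z [0.6003 0.1449 0.046 ] F [ 0.78  0.14 -1.57] gap0.0078 grip30.0 M [-0.07 -0.02  0.05]
s0.602 z0.0457 t21.08 s,t,z [0.6019 0.1449 0.0459] F [-3.24 -0.33  4.37] gap0.0082 grip30.0 M [-0.15  0.7  -0.01]
s0.604 z0.0460 t21.48 s,t,z [0.6035 0.1449 0.0459] F [-4.89  0.18  3.99] gap0.0078 grip30.0 M [-0.17  1.02  0.01]
s0.606 z0.0463 t21.88 s,t,z [0.6051 0.1449 0.046 ] F [-5.28  0.22  4.67] gap0.0078 grip30.0 M [-0.22  1.14 -0.  ]
s0.608 z0.0467 t22.28 s,t,z [0.6065 0.1449 0.0459] F [-6.9  -0.21  4.19] gap0.0079 grip30.0 M [-0.23  1.34 -0.05]
s0.610 z0.0470 t22.68 s,t,z [0.6079 0.1449 0.046 ] F [-7.91  0.16  3.5 ] gap0.0076 grip30.0 M [-0.28  1.57 -0.04]
s0.612 z0.0473 t23.08 s,t,z [0.6093 0.1449 0.0459] F [-8.84  0.25  4.57] gap0.0079 grip30.0 M 
[... 256 characters left out ...]
 (0.662, 0.042), (0.6656, 0.042), (0.6687, 0.044)]
200 [(0.6065, 0.032), (0.6104, 0.031), (0.6147, 0.039), (0.6185, 0.04), (0.6223, 0.039), (0.6293, 0.031), (0.6392, 0.031), (0.6493, 0.03), (0.6515, 0.04), (0.6543, 0.044), (0.658, 0.043), (0.6618, 0.043), (0.6655, 0.043), (0.6693, 0.043)]
230 [(0.6067, 0.081), (0.6096, 0.082), (0.6126, 0.082), (0.6168, 0.04), (0.6206, 0.04), (0.6246, 0.039), (0.6508, 0.041), (0.6542, 0.043), (0.6582, 0.042), (0.6618, 0.043), (0.6655, 0.043), (0.6694, 0.043)]
260 [(0.6066, 0.082), (0.6096, 0.082), (0.6126, 0.082), (0.6169, 0.04), (0.621, 0.039), (0.625, 0.039), (0.6513, 0.042), (0.655, 0.042), (0.659, 0.042), (0.6627, 0.043), (0.6666, 0.043), (0.6706, 0.042)]
```

View pics/press.png

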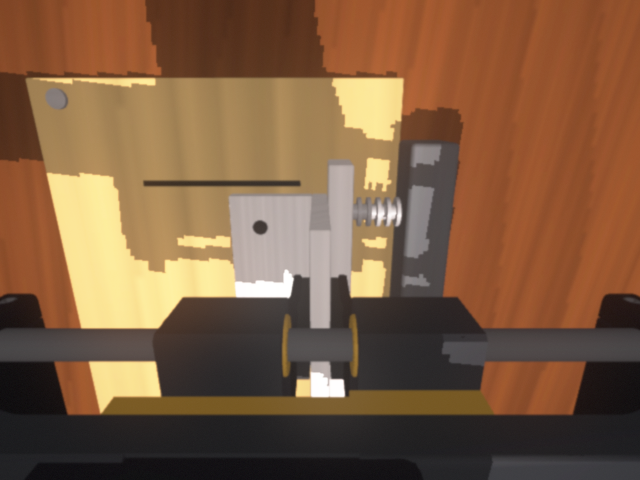

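The bracket is square against the fence, inside the line, with its leg top at z = 0.082, so it is standing on the board. I'll measure the fence travel and leg tilt directly against the rest picture.

```bash
cat >> h.py <<'E'
def fence_meas(d,V,p):
    C=cloud("wrist",d,V); S=C[...,:2]@UX; T=C[...,:2]@UY; Z=C[...,2]
    def edges(tlo,thi,lo,hi,slo,shi):
        k=(T>tlo)&(T<thi)&(Z>lo)&(Z<hi)&(S>slo)&(S<shi); return np.round(np.percentile(S[k],[2,50,98]),4),k.sum()
    print("fence",edges(.200,.222,.0365,.042,.595,.635),"bar",edges(.200,.222,.0395,.046,.64,.69))
    print("foot far edge",edges(.15,.188,.016,.024,.54,.60),"legtop",edges(.15,.188,.078,.086,.58,.63))
E
python3 - <<'E'
from h import *
for n in ("w_jig","press"):
    z=np.load(f"pics/{n}.npz"); 
    try: fence_meas(z["d"],z["V"],z["p"])
    except Exception as e: print(n,e)
E
```

```text
fence (array([0.6049, 0.6104, 0.6162]), np.int64(109)) bar (array([0.651 , 0.6612, 0.6717]), np.int64(464))
w_jig index -1 is out of bounds for axis 0 with size 0
fence (array([0.6142, 0.6199, 0.6257]), np.int64(448)) bar (array([0.651 , 0.6612, 0.6718]), np.int64(1932))
foot far edge (array([0.5628, 0.581 , 0.5993]), np.int64(4690)) legtop (array([0.6002, 0.6107, 0.621 ]), np.int64(2376))
```

Fence travel is 9.4 mm, with the bar reference unchanged and tilt under 1°. I'll add a little more push, hold for over 2 s, verify and hand in.

Run:
```python
from h import *
env.movel(pose(.6148,.0477),max_speed=.02); rep("push")
for i in range(3): env.sleep(1.0); rep("hold")
V=get_calibration("wrist")["view"]; p,d=read_camera("wrist"); fence_meas(d,V,p)
C=cloud("wrist",d,V); S=C[...,:2]@UX; T=C[...,:2]@UY; Z=C[...,2]
k=(Z>.079)&(Z<.086)&(T>.175)&(T<.189); print("legtop z,s",np.median(Z[k]),np.percentile(S[k],[2,98]),"T end",np.percentile(T[k],99))
k=(Z>.014)&(Z<.027)&(T>.16)&(T<.188)&(S>.555)&(S<.6); k2=k&(S<.575); k3=k&(S>.585); print("foot z far/near",np.median(Z[k2]),np.median(Z[k3]))
```

```text
push t23.78 s,t,z [0.611  0.1449 0.046 ] F [-11.5   -0.42   5.22] gap0.0074 grip30.0 M [-0.4   2.27 -0.01]
hold t24.78 s,t,z [0.611  0.1449 0.046 ] F [-11.25  -0.14   4.76] gap0.0079 grip30.0 M [-0.32  2.26  0.04]
hold t25.78 s,t,z [0.611  0.1449 0.046 ] F [-12.39  -0.6    4.99] gap0.0077 grip30.0 M [-0.37  2.27  0.04]
hold t26.78 s,t,z [0.6111 0.1449 0.046 ] F [-11.19  -0.48   4.9 ] gap0.0077 grip30.0 M [-0.36  2.26 -0.05]
fence (array([0.6145, 0.6201, 0.626 ]), np.int64(453)) bar (array([0.6511, 0.6613, 0.6719]), np.int64(1933))
foot far edge (array([0.5631, 0.5812, 0.5992]), np.int64(4661)) legtop (array([0.6004, 0.6111, 0.6214]), np.int64(2366))
legtop z,s 0.08246778043899433 [0.6070327  0.61478299] T end 0.18892210602774057
foot z far/near 0.021004393026743062 0.02068698711897279
```

Run:
```python
from h import *
print(env.sign_off()); rep("end")
```

```text
the job is handed in; nothing more can be done
None
the job is handed in; nothing more can be done
```

I've handed the job in with the arm still holding the bracket: it stands between the pencil lines, square against the fence, pressed to about 9.7 mm of spring travel (about 10 N), and had been held there for 3 s.

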